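# Set a slide under the picking needle and hold the reflector at balance

## Task

I am about to pick the ringed diatom: slide the slide carrier over the stage of the light base, without lifting it, until the inked ring on the glass is centred under the fixed needle tip, let go of it, and do not touch the needle. Then take the reflector flap by its grip bar, swing it up gently, never letting it drop, to its balance point just past upright, where it weighs nothing and would fall neither way, and finish while holding it there with the bar still pinched in the fingers. Leave everything else on the bench where it stands.

Things in the scene. Friction and masses are not known exactly. Their poses are not given: they have to be found in the camera images.
- light_base: Microscopist's transmitted-light base: white slab on a black plinth, 290 (x) x 310 (y) x 50 mm high, fixed to the bench; its flat top is the stage. Origin: centre of its underside, on the bench. Its x axis points away from the robot, its y axis to the reflector's side, z up.
- carrier: Loose aluminium slide carrier flat on the stage, 120 (its x) x 50 (y) x 8 mm, about 0.18 kg, with a glass slide let in. A black upright finger lug on its near end, centred at x = -47 mm, y = 0: 24 mm long in x, 10 mm thick in y, from 8 to 46 mm above the stage; pinch it across its thickness from above. Origin: centre of its underside, 50 mm above the bench. z up.
- ring_mark (a point): Centre of the inked black ring (12 mm across) on the carrier's glass, at x = 18, y = -3 mm in the carrier's frame, 8 mm above the stage.
- manipulator: Micromanipulator, a 130 mm high stack of small aluminium slides with black knobs, fixed on the far edge of the stage; its needle slants down from it towards the robot. Foot 40 (x) x 56 (y) mm. Origin: centre of the foot's underside, on the stage, 50 mm above the bench; z up, its -x axis points along the needle.
- needle_tip (a point): Tip of the needle, at x = -80, y = 0 mm in the manipulator's frame, 18 mm above the stage, so it clears the glass by 10 mm. From the tip the needle rises back towards the manipulator at about 40 degrees.
- flap (a joint): Angle of the reflector flap (rad): 0 = lying outward, flat beyond the base's +y edge (its start); 1.57 = upright; 2.75 = fallen inward over the stage. The hinge is free (friction 0.002 N m), no stay: the flap (0.32 kg) falls to 0 or 2.75 unless held. Its panel sits on cranked arms, so it balances at 1.81, leaning 0.24 rad past upright towards the stage.
- reflector: The flap's panel: white sheet 160 mm wide along the hinge, 4 mm thick, from 12 to 133 mm out from the hinge line, in a plane 20 mm off it; a hand slot 90 mm wide and 38 mm deep lies just inside the grip bar. Origin on the hinge line, turns with the flap: y runs from hinge towards grip bar, x along the hinge. At flap angle a, y is raised by a from the base's +y axis.
- grip_bar (a point): Middle of the round steel grip bar on the flap's free edge: 10 mm thick, 160 mm long, parallel to the hinge, at y = 135, z = -20 mm in the reflector's frame (42 mm above the bench when lying). Free on both sides over the 90 mm hand slot, so fingers pointing down can straddle and pinch it at any angle up to balance; it turns between the fingers as the flap swings.
- hinge_line (a point): Middle of the hinge line, at y = 170, z = 62 mm in the base's frame; the hinge runs along the base's x axis between two brackets that stand out 22 mm beyond the edge.
- petri_dish: Covered glass dish, 60 mm across, 14 mm high, standing on the stage; bystander. Origin: centre of its underside.
- dropper_bottle: Small amber dropper bottle with black collar and rubber bulb, 28 mm across, 87 mm high; bystander on the bench near the base. Origin: centre of its underside.
- specimen_jar: Glass jar with a black screw lid, 44 mm across, 56 mm high; bystander on the bench near the flap. Origin: centre of its underside.
- amber_bottle: Amber bottle with white cap, 40 mm across, 85 mm high; bystander. Origin: centre of its underside.
- wash_bottle: White squeeze bottle with a pointed nozzle, 68 mm across, 173 mm high; bystander. Origin: centre of its underside.
- tape_roll: Roll of white tape lying flat, 64 mm across, 19 mm high; bystander. Origin: centre of its underside.
- slide_packet: Cardboard packet of slides, 34 x 82 x 28 mm high; bystander. Origin: centre of its underside.
- tweezers: Steel tweezers lying on the bench, 120 mm long, 6 mm high; bystander. Origin: near the middle of their length, on the bench.
Mind the look-alikes: they are no part of the job. Leave any pink or yellow look-alike of the carrier alone.

How it is judged:
By the outcome, as a careful person would: the job done as asked, in the order asked, and still so for the second after the job is handed in, while the arm keeps its last pose, push and grip.
It also fails if it takes over 56 s, if anything falls off the work surface, if the arm or the gripper's body presses on something with over 40 N, if the wrist force passes 120 N, or if a joint passes its speed limit or range.

## Robot

A 6-joint arm with a two-finger parallel gripper is mounted at the origin on the work surface. World frame = base frame: x ahead of the robot, y to its left, z up, the work surface at z = 0. Lengths are in m, angles in rad, forces in N, time in s.
With the tool pointing down it reaches from about 0.275 to 0.825 m from the base axis. Payload 4.9 kg.
Tool frame: the origin (TCP) lies at the very end of the fingers, on their centre line; the grasp point (between the pads) lies 19 mm behind it; z points along the fingers, y is the line along which they close (so a half turn about z gives the same grasp; the last joint's range is limited). The gripper opens to 85 mm and grips with 20 to 120 N. Pads are 22 mm wide; open, the fingers measure 114 mm over their backs; the gripper's body (76 mm by 85 mm) begins 54 mm behind the grasp point. The pads swing forward as they close: fully open they stand 13 mm farther back than shut.
Start: joints at [-0.134, 0.326, -0.193, 1.052, 0, 1.437], TCP at [0.55, 0, 0.231] pointing down, gripper open.
Joint ranges: [-2.65, 2.65], [-0.97, 1.79], [-1.3, 1.35], [-1.93, 2.1], [-1.47, 1.37], [-3.14, 3.14]. Speed limits (rad/s): [2.57, 2.57, 3.14, 3.14, 3.14, 3.14].

## Interface

Orientations are given as a unit quaternion [x, y, z, w].
In Python, from bench import sense, grab_frame, get_calibration, sign_off gives the robot as it stands.
- The arm moves only by the tool jog_arm, never from a script. Its argument "commands" is a list of rows, each a list of 2 entries, a list of its own where there are three numbers: the shift along the tool's x, y, z as a fraction of full scale, then the turn, a rotation vector about the tool's x, y, z as a fraction of full scale. In form: [[[tx, ty, tz], [ax, ay, az]], ...]. A call has 1 to 5 rows; each row shifts and turns the commanded pose from where the row before left it, along the tool's axes as they then stand; what a row does not reach is not made up. Full scale, the value 1, is 0.05 m for a shift and 2 pi rad for a turn. A row lasts 1/10 s, in which the tool goes at most 50 mm and 8.59 degrees, less where a joint would pass 70% of its speed; a pose out of reach is approached as far as the arm can. A call with a number of a shift or a turn outside -1 to 1 is refused whole. A call with a gripper value outside its range is refused whole. "grip" is the opening, from 0 (shut) to 1 (fully open), set as the call begins (left out, the last holds). The fingers move at their own pace and stop on an object; the grip force is fixed at half the most. Time passes only in rows, so rows that do not move let the fingers close. It gives the time, the measured TCP pose, the force, the opening and the grip force at its end, in the units of the state.
- sense(): the state, without advancing time (a new reading comes with each control period).
- grab_frame(name): name is "scene" or "side" or "wrist"; returns (picture, depth): 384x512x3 uint8, red, green, blue; 384x512 float32, m along the optical axis (not along the pixel's ray), 0 where there is no reading.
- get_calibration(name): a dict with "K" (3x3 intrinsics, pixels), "origin" and "rotation" of the camera in the world; the wrist camera has in their place "mount" (4x4, takes a point from camera to tool coordinates, whose origin is the TCP and whose axes are the flange's). Camera axes: x right, y down, z forward; pixel columns grow to the right and rows downward; lengths in m; the calibration is good to about 2 mm. A picture is of the moment at which its call begins: read the wrist's pose just before it. get_calibration takes no time and is no camera call.
- sign_off(): hands the job in; it is judged then, once.
The state is a dict: "clock": time; "joints": joint angles; "qvel": joint speeds; "joint_torque": joint torques, N m; "eef_pos": TCP position; "tcp_rot": TCP orientation; "force": force on the tool from outside, world axes, zero at the start; "moment": the same for the moment, N m; "gripper_width": finger opening in m; "grasp_force": force on a finger pad.
Only numpy, scipy, OpenCV 4.12 (cv2) and the standard library are available. Lean on these libraries where they do the work, as an engineer would, in place of code of your own. Each camera call takes 0.05 s, during which the arm holds its last target. There are 200 camera calls.

## Working session

There is one attempt and no reset: what is moved stays moved. The work goes in short steps, Python scripts to look and compute and a tool call to move; the robot and the scene stay as the last step left them, time stands still between calls to the robot, and variables do not carry over. Pictures are saved under pics/ and viewed, at most 11 in all, crops included, and the job is handed in when it is done.

Besides the shell and the picture viewer there is one more tool, called as name(argument=value, ...) on one line, values as JSON. jog_arm: Moves the arm, as the interface text tells. Its arguments: {"type":"object","properties":{"commands":{"type":"array","items":{"type":"array"}},"grip":{"type":"number"}},"required":["commands"]}

```bash
mkdir -p pics; ls; python3 - <<'E'
from bench import *
import cv2,numpy as np
s=sense();print(s)
for n in("scene","side"):
    im,d=grab_frame(n);cv2.imwrite(f"pics/{n}0.png",im[...,::-1]);np.savez(f"pics/{n}0.npz",im=im,d=d)
    print(n,get_calibration(n))
im,d=grab_frame("wrist");cv2.imwrite("pics/wrist0.png",im[...,::-1]);np.savez("pics/wrist0.npz",im=im,d=d);print(get_calibration("wrist"))
E
```

```text
pics
{'clock': 0.0, 'joints': array([-1.34183495e-01,  3.26939629e-01, -1.93600471e-01,  1.05199535e+00,
        4.45172504e-05,  1.43659635e+00]), 'qvel': array([ 0.00157164, -0.0009723 , -0.00092583, -0.00242526,  0.00028416,
       -0.00110329]), 'joint_torque': array([-1.24197268e-03, -4.43398941e+01,  2.62443137e+01,  1.56443648e-02,
       -1.97191571e-04, -6.55614656e-06]), 'eef_pos': array([5.49413243e-01, 1.13376772e-04, 2.30497856e-01]), 'tcp_rot': array([ 7.07100702e-01,  7.07112326e-01, -5.09379393e-04, -7.05102117e-04]), 'force': array([ 0.04963004, -0.2572579 , -0.47050188]), 'moment': array([-0.0505671 ,  0.02664859, -0.04721027]), 'grasp_force': 0.0, 'gripper_width': 0.08552407228647527}
scene {'K': array([[400.9585218 ,   0.        , 255.91021929],
       [  0.        , 400.9585218 , 190.99807094],
       [  0.        ,   0.        ,   1.        ]]), 'origin': array([1.0977186 , 0.20511005, 1.01458476]), 'rotation': array([ 0.56170865,  0.77389891, -0.23680543, -0.17171794])}
side {'K': array([[349.87049059,   0.        , 254.34278198],
       [  0.        , 349.87049059, 192.63740566],
       [  0.        ,   0.        ,   1.        ]]), 'origin': array([ 0.07081296, -0.74006624,  0.69785061]), 'rotation': array([ 0.85815055, -0.24624291,  0.11202051, -0.43634099])}
{'K': array([[269.54088323,   0.        , 255.28015125],
       [  0.        , 269.54088323, 189.20656418],
       [  0.        ,   0.        ,   1.        ]]), 'mount': array([[ 6.23400795e-04, -9.63852352e-01, -2.66436211e-01,
         6.66828917e-02],
       [ 9.99999375e-01,  8.48079281e-04, -7.28214843e-04,
        -5.90786365e-04],
       [ 9.27850620e-04, -2.66435591e-01,  9.63852279e-01,
        -1.41174020e-01],
       [ 0.00000000e+00,  0.00000000e+00,  0.00000000e+00,
         1.00000000e+00]])}
```

View pics/scene0.png

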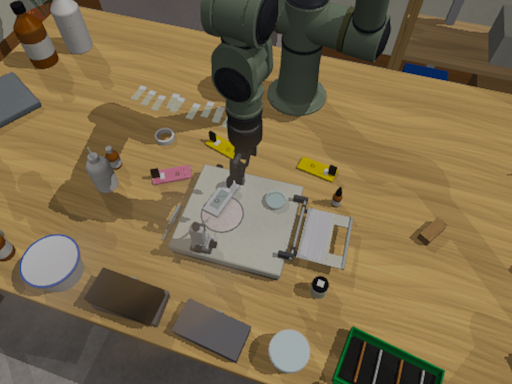

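View pics/side0.png

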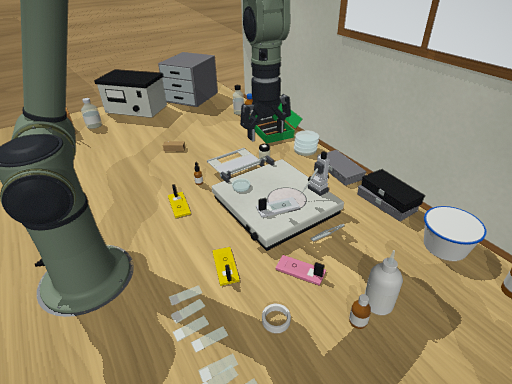

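View pics/wrist0.png

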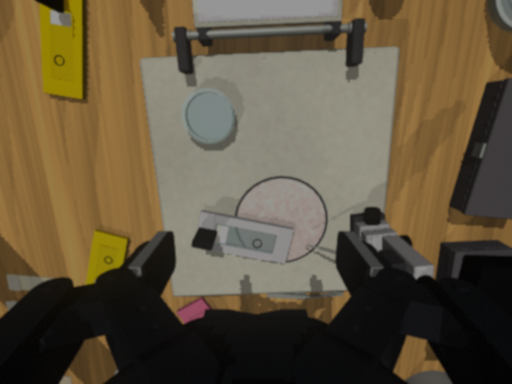

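The scene view shows the base at about (240,220), carrier near (220,200) and flap near (325,238). In the wrist view the lug is at (205,238), the ring at (257,243) and the needle tip near (309,247). Next I'll zoom in.

```bash
cat > h.py <<'E'
from bench import *
import cv2,numpy as np
from scipy.spatial.transform import Rotation as R
def cam(name,s=None):
    c=get_calibration(name)
    if name=="wrist":
        s=s or sense(); Rt=R.from_quat(s["tcp_rot"]).as_matrix(); M=c["mount"]
        return c["K"],Rt@M[:3,:3],Rt@M[:3,3]+s["eef_pos"]
    return c["K"],R.from_quat(c["rotation"]).as_matrix(),np.array(c["origin"])
def onz(cm,uv,z):
    K,Rm,o=cm; d=Rm@np.linalg.inv(K)@[uv[0],uv[1],1]; return o+d*(z-o[2])/d[2]
def proj(cm,p):
    K,Rm,o=cm; q=K@(Rm.T@(np.array(p)-o)); return q[:2]/q[2]
E
python3 - <<'E'
from h import *
cw,cs,cd=cam("wrist"),cam("scene"),cam("side")
print("bases depth chk")
for n,c,pts in(("wrist",cw,[(205,238),(257,243),(309,247),(260,30),(210,115)]),("scene",cs,[(349,240),(220,200),(320,285)])):
    d=np.load(f"pics/{n}0.npz")["d"]
    for u,v in pts:
        z=d[v,u];p=c[2]+c[1]@(np.linalg.inv(c[0])@[u,v,1])*z;print(n,u,v,p.round(4))
w=cv2.imread("pics/wrist0.png");s=cv2.imread("pics/scene0.png");e=cv2.imread("pics/side0.png")
r=lambda a,k:cv2.resize(a,None,fx=k,fy=k,interpolation=cv2.INTER_CUBIC)
cv2.imwrite("pics/z1.png",r(w[195:275,185:345],5))
a=r(s[170:300,190:370],4.4)[:572]; cv2.imwrite("pics/z2.png",a)
E
```

```text
bases depth chk
wrist 205 238 [ 0.4903 -0.0712  0.0856]
wrist 257 243 [ 0.5508 -0.0919  0.0569]
wrist 309 247 [ 0.6192 -0.101   0.0501]
wrist 260 30 [0.5532 0.15   0.0637]
wrist 210 115 [0.4985 0.0664 0.0635]
scene 349 240 [0.5257 0.2936 0.0031]
scene 220 200 [ 0.5453 -0.0823  0.0589]
scene 320 285 [0.7004 0.2437 0.0528]
```

View pics/z1.png

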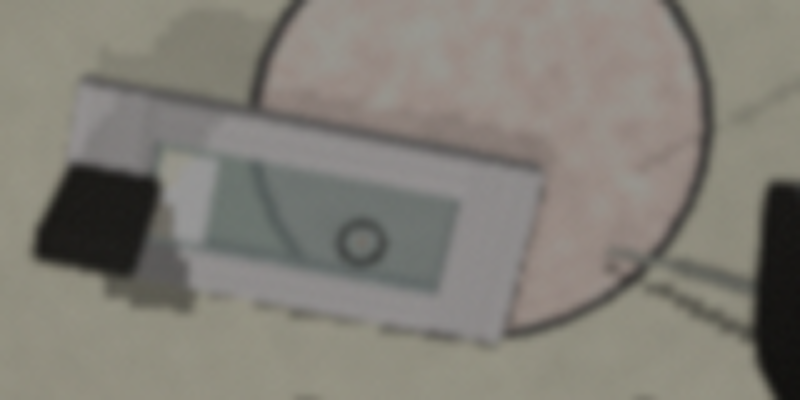

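View pics/z2.png

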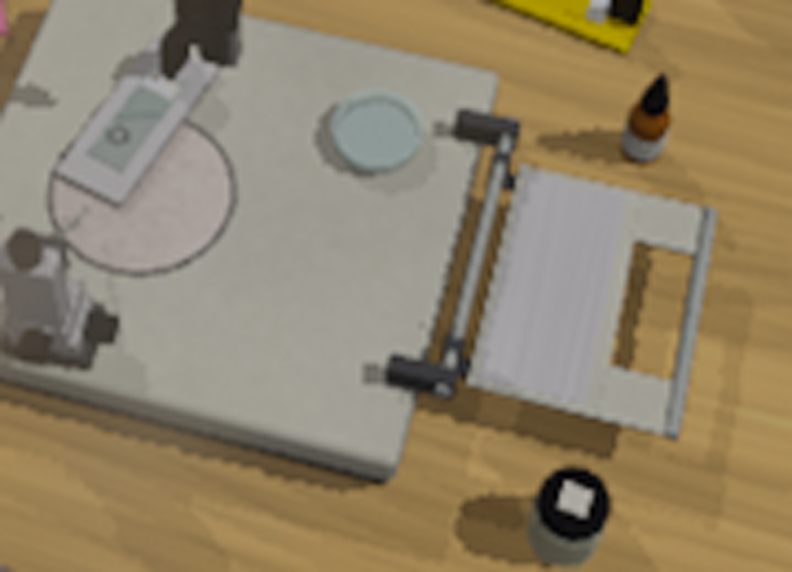

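Zoomed wrist crop: ring at z1 (361,242), needle tip at (610,252), carrier edge from (85,78) to (545,165). Scene crop: ring (118,134), tip (58,228), bar ends (712,212) and (675,432), hinge rod (505,150) to (458,350).

```bash
python3 - <<'E'
from h import *
cw,cs=cam("wrist"),cam("scene")
W=lambda x,y:((x+.5)/5-.5+185,(y+.5)/5-.5+195)
S=lambda x,y:((x+.5)/4.4-.5+190,(y+.5)/4.4-.5+170)
f=lambda n,p:print(n,p.round(4))
f("ring w",onz(cw,W(361,242),.058));f("ring s",onz(cs,S(118,134),.058))
f("tip w",onz(cw,W(609,251),.068));f("tip s",onz(cs,S(58,228),.068))
a,b,c=[onz(cw,W(*q),.058) for q in((85,78),(545,165),(502,343))]
f("cornTL",a);f("cornTR",b);f("cornBR",c);yaw=np.arctan2(*(b-a)[1::-1]);print("yaw",yaw,np.linalg.norm(b-a),np.linalg.norm(c-b))
m=R.from_euler("z",yaw).as_matrix()
r=onz(cw,W(361,242),.058)
f("lug from ring",r+m@[-65,3,0]*np.array(.001)); f("lug from corner",(b+m@np.array([-.107,-.025,0])))
for q in((75,163),(160,175),(133,275),(35,260)): f("lugq",onz(cw,W(*q),.096))
f("bar0",onz(cs,S(712,210),.045));f("bar1",onz(cs,S(676,434),.045))
f("rod0",onz(cs,S(505,150),.062));f("rod1",onz(cs,S(458,350),.062))
f("rodw0",onz(cw,(195,36),.062));f("rodw1",onz(cw,(345,28),.062))
for q in((141,58),(398,47),(173,294),):f("base",onz(cw,q,.05))
for q in((210,115),):f("petri",onz(cw,q,.064))
E
```

```text
ring w [ 0.5505 -0.0913  0.058 ]
ring s [ 0.5481 -0.0921  0.058 ]
tip w [ 0.6119 -0.0886  0.068 ]
tip s [ 0.6296 -0.0992  0.068 ]
cornTL [ 0.4822 -0.047   0.058 ]
cornTR [ 0.5967 -0.07    0.058 ]
cornBR [ 0.5874 -0.1202  0.058 ]
yaw -0.19841239574711347 0.1167821292530754 0.051109712711980795
lug from ring [ 0.4874 -0.0756  0.058 ]
lug from corner [ 0.4869 -0.0734  0.058 ]
lugq [ 0.4871 -0.0531  0.096 ]
lugq [ 0.5058 -0.056   0.096 ]
lugq [ 0.4987 -0.0805  0.096 ]
lugq [ 0.4767 -0.0768  0.096 ]
bar0 [0.4774 0.2832 0.045 ]
bar1 [0.6345 0.291  0.045 ]
rod0 [0.4853 0.1483 0.062 ]
rod1 [0.6301 0.1562 0.062 ]
rodw0 [0.4862 0.145  0.062 ]
rodw1 [0.6402 0.1523 0.062 ]
base [0.4235 0.1264 0.05  ]
base [0.7025 0.1374 0.05  ]
base [ 0.4343 -0.1733  0.05  ]
petri [0.4986 0.0664 0.064 ]
```

```bash
python3 - <<'E'
from h import *
cs,cd,cw=cam("scene"),cam("side"),cam("wrist")
tiles=[]
for n,c in(("scene",cs),("side",cd),("wrist",cw)):
    im=cv2.imread(f"pics/{n}0.png");p=proj(c,(.62,-.093,.068)).round().astype(int);print(n,p)
    a=im[p[1]-18:p[1]+18,p[0]-16:p[0]+32]
    a=cv2.convertScaleAbs(a,alpha=1.5,beta=-60)
    tiles.append(cv2.resize(a,None,fx=8,fy=8,interpolation=cv2.INTER_NEAREST))
tiles.append(np.zeros_like(tiles[0]))
cv2.imwrite("pics/z3.png",np.vstack([np.hstack(tiles[:2]),np.hstack(tiles[2:])]))
E
```

```text
scene [206 219]
side [303 195]
wrist [313 248]
```

View pics/z3.png

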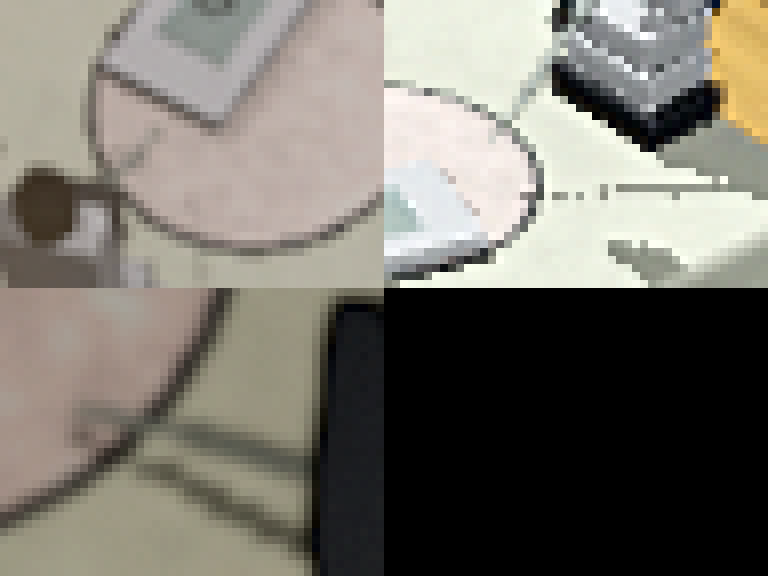

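In the side tile the needle tip is at (495,140), with the shadow starting at (525,195). In the wrist tile the tip is at (80,410). In the scene tile a streak runs from (158,130) to (120,170). I'll triangulate from these.

```bash
python3 - <<'E'
from h import *
cs,cd,cw=cam("scene"),cam("side"),cam("wrist")
px={"side":(cd,((303-16+111/8-.5),(195-18+138/8-.5))),"wrist":(cw,(313-16+78/8-.5,248-18+122/8-.5)),"scene":(cs,(206-16+158/8-.5,219-18+130/8-.5))}
def tri(L):
    A=np.zeros((3,3));b=np.zeros(3)
    for c,uv in L:
        d=c[1]@np.linalg.inv(c[0])@[*uv,1];d/=np.linalg.norm(d);P=np.eye(3)-np.outer(d,d);A+=P;b+=P@c[2]
    return np.linalg.solve(A,b)
for k in px: print(k,px[k][1],onz(px[k][0],px[k][1],.068).round(4))
for q in(("side","wrist"),("scene","wrist"),("scene","side")):
    p=tri([px[k] for k in q]);print(q,p.round(4),[proj(c,p).round(1) for c in(cs,cd,cw)])
# shadow hypothesis: scene streak on stage
print(onz(cs,px["scene"][1],.05),proj(cs,[.612,-.09,.068]),onz(cd,(303-16+141/8,195-18+195/8),.05),onz(cw,(307,248.5),.05))
# lug-top black mask and manipulator
E
```

```text
side (300.375, 193.75) [ 0.6154 -0.085   0.068 ]
wrist (306.25, 244.75) [ 0.6118 -0.0886  0.068 ]
scene (209.25, 216.75) [ 0.6105 -0.088   0.068 ]
('side', 'wrist') [ 0.612  -0.0877  0.0706] [array([209. , 216.8]), array([300.1, 193.9]), array([306.9, 245.1])]
('scene', 'wrist') [ 0.6114 -0.0875  0.0698] [array([209.2, 216.7]), array([299.9, 194.1]), array([306.3, 244.7])]
('scene', 'side') [ 0.6125 -0.0875  0.0709] [array([209. , 216.9]), array([300.2, 193.7]), array([307.3, 245.1])]
[ 0.60121668 -0.09355555  0.05      ] [208.3550309  217.00930235] [ 0.61822191 -0.10370298  0.05      ] [ 0.61672705 -0.10318779  0.05      ]
```

Tip is at about (0.612, -0.088) and ring at about (0.550, -0.0915), so the carrier shifts about (+62, +3) mm at yaw -0.198. I'll start turning and lowering towards the lug.

jog_arm(commands=[[[0,0,0.2],[0,0,-0.0218]],[[0,0,0.2],[0,0,-0.0218]],[[0,0,0.2],[0,0,-0.0218]],[[0,0,0.2],[0,0,-0.0218]],[[0,0,0.2],[0,0,-0.0218]]])

```text
clock: 0.65
eef_pos: [0.5497, 0.0, 0.1806]
tcp_rot: [0.426, 0.905, -0.0, -0.0]
force: [0.3, 0.5, 0.5]
gripper_width: 0.0855
grasp_force: 0.0
```

jog_arm(commands=[[[0,0,0.2],[0,0,-0.0218]],[[0,0,0.2],[0,0,-0.0218]],[[0,0,0.2],[0,0,-0.0218]],[[0,0,0.2],[0,0,-0.0218]],[[0,0,0.2],[0,0,-0.0218]]], grip=0.5)

```text
clock: 1.15
eef_pos: [0.5497, 0.0, 0.1306]
tcp_rot: [0.098, 0.995, 0.0, -0.0]
force: [0.2, 0.5, -0.9]
gripper_width: 0.0428
grasp_force: 0.0
```

```bash
cat >> h.py <<'E'
def togo(t):
    s=sense();M=R.from_quat(s["tcp_rot"]).as_matrix();d=M.T@(np.array(t)-s["eef_pos"])
    print("t",round(s["clock"],2),"eef",s["eef_pos"].round(4),"toolx",M[:,0].round(3),"tooly",M[:,1].round(3),"J",s["joints"].round(2),"F",s["force"].round(1),"gw",s["gripper_width"],"gf",s["grasp_force"])
    print("units",(d/.05).round(3))
E
python3 -c "
from h import *
togo((.4877,-.0742,.12))"
```

```text
t 1.15 eef [0.5497 0.     0.1306] toolx [-0.981  0.194  0.001] tooly [ 0.194  0.981 -0.   ] J [-0.13  0.41 -0.34  0.82  0.    0.06] F [ 0.2  0.5 -0.9] gw 0.042776231174322665 gf 0.0
units [ 0.929 -1.697  0.212]
```

jog_arm(commands=[[[0.186,-0.34,0],[0,0,0]],[[0.186,-0.34,0],[0,0,0]],[[0.186,-0.34,0],[0,0,0]],[[0.186,-0.34,0],[0,0,0]],[[0.186,-0.34,0],[0,0,0]]])

```text
clock: 1.65
eef_pos: [0.4868, -0.0744, 0.1311]
tcp_rot: [0.1, 0.995, 0.0, -0.0]
force: [0.6, 0.7, -0.2]
gripper_width: 0.0427
grasp_force: 0.0
```

```bash
python3 - <<'E'
from h import *
togo((.4877,-.0742,.064))
c=cam("wrist");im,d=grab_frame("wrist");cv2.imwrite("pics/w1.png",im[...,::-1])
for p in((.4877,-.0742,.096),(.5503,-.0915,.058),(.612,-.088,.068)):print(proj(c,p))
E
```

```text
t 1.65 eef [ 0.4868 -0.0744  0.1311] toolx [-0.98  0.2   0.  ] tooly [0.2  0.98 0.  ] J [-0.3   0.32 -0.49  0.77 -0.   -0.1 ] F [ 0.6  0.7 -0.2] gw 0.04269949350972925 gf 0.0
units [-0.018  0.009  1.341]
[257.10384952 217.13409211]
[251.68357217 269.27694159]
[268.82775587 332.73661831]
```

View pics/w1.png

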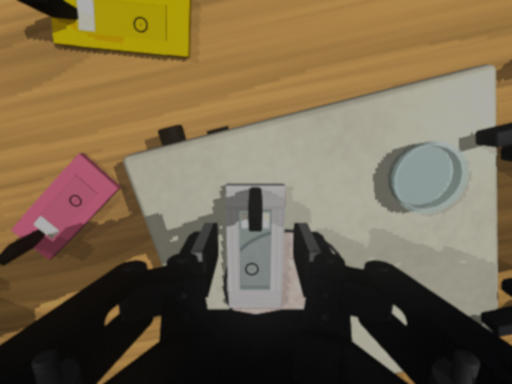

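The lug at (255,210) is centred between the fingers and the ring is at (251,269), so the tool is well aligned. I'll descend and close.

jog_arm(commands=[[[-0.01,0,0.3],[0,0,0]],[[0,0,0.3],[0,0,0]],[[0,0,0.3],[0,0,0]],[[0,0,0.3],[0,0,0]],[[0,0,0.12],[0,0,0]]])

```text
clock: 2.2
eef_pos: [0.4871, -0.0736, 0.0639]
tcp_rot: [0.1, 0.995, 0.0, -0.001]
force: [-0.8, -0.1, 0.4]
gripper_width: 0.0427
grasp_force: 0.0
```

jog_arm(commands=[[[0,0,0],[0,0,0]],[[0,0,0],[0,0,0]],[[0,0,0],[0,0,0]],[[0,0,0],[0,0,0]],[[0,0,0],[0,0,0]]], grip=0)

```text
clock: 2.7
eef_pos: [0.4885, -0.0742, 0.0659]
tcp_rot: [0.1, 0.995, -0.0, 0.001]
force: [-0.6, 0.3, 3.9]
gripper_width: 0.0091
grasp_force: 58.9
```

```bash
python3 - <<'E'
from h import *
togo((.4877,-.0742,.064))
for n in("scene","side"):
    im,d=grab_frame(n);cv2.imwrite(f"pics/{n}1.png",im[...,::-1])
    c=cam(n);print(n,proj(c,(.5503,-.0915,.058)))
E
```

```text
t 2.7 eef [ 0.4885 -0.0742  0.0659] toolx [-0.98   0.2   -0.001] tooly [ 0.2   0.98 -0.  ] J [-0.3   0.41 -0.56  0.61  0.   -0.1 ] F [-0.6  0.3  3.9] gw 0.0090988215187076 gf 58.89154672622681
units [ 0.016 -0.003  0.038]
scene [216.33834056 200.73136184]
side [283.78531221 204.84019577]
```

jog_arm(commands=[[[-0.2,0.05,0],[0,0,0]],[[-0.2,0.05,0],[0,0,0]],[[-0.2,0.05,0],[0,0,0]],[[-0.2,0.05,0],[0,0,0]],[[-0.2,0.05,0],[0,0,0]]])

```text
clock: 3.3
eef_pos: [0.5388, -0.0719, 0.0659]
tcp_rot: [0.101, 0.995, -0.0, -0.001]
force: [-5.6, 0.1, 9.5]
gripper_width: 0.0093
grasp_force: 59.9
```

jog_arm(commands=[[[-0.1,0.03,0],[0,0,0]],[[-0.1,0.03,0],[0,0,0]],[[0,0,0],[0,0,0]]])

```text
clock: 3.6
eef_pos: [0.5503, -0.071, 0.0659]
tcp_rot: [0.1, 0.995, -0.0, 0.0]
force: [-2.3, 0.0, 6.1]
gripper_width: 0.0089
grasp_force: 59.5
```

```bash
python3 - <<'E'
from h import *
togo((.4885+.062,-.0742+.0033,.064))
tiles=[]
for n in("scene","side"):
    im,d=grab_frame(n);im=im[...,::-1].copy();cv2.imwrite(f"pics/{n}2.png",im)
    c=cam(n);p=proj(c,(.612,-.088,.063)).round().astype(int);print(n,p,"ring target",proj(c,(.612,-.088,.058)),"tip",proj(c,(.612,-.088,.068)))
    tiles.append(cv2.resize(im[p[1]-24:p[1]+24,p[0]-25:p[0]+25],None,fx=8,fy=8,interpolation=cv2.INTER_NEAREST))
cv2.imwrite("pics/z4.png",np.hstack(tiles))
E
```

```text
t 3.6 eef [ 0.5503 -0.071   0.0659] toolx [-0.98  0.2  -0.  ] tooly [ 0.2   0.98 -0.  ] J [-0.26  0.5  -0.39  0.68 -0.   -0.06] F [-2.3  0.   6.1] gw 0.008948387017930588 gf 59.527979493141174
units [-0.003  0.003  0.038]
scene [209 218] ring target [209.39039445 219.04406583] tip [209.03696679 217.20584186]
side [300 196] ring target [299.91208597 197.28079766] tip [300.09505963 194.62001392]
```

View pics/z4.png

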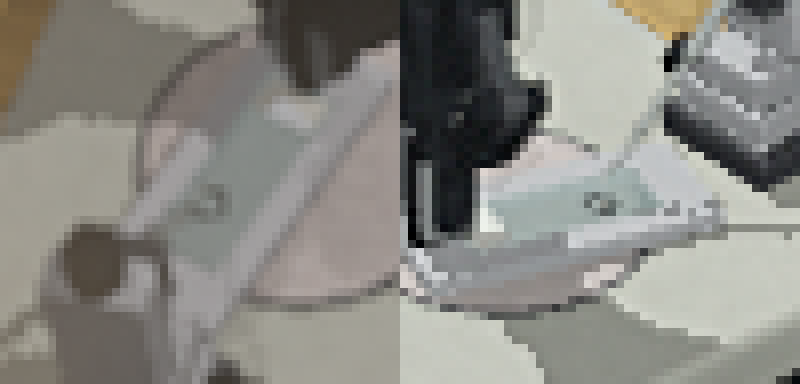

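The ring is at tile (205,200) in scene and (600,203) in side, very near the target. I'll refine with darkness-weighted centroids.

```bash
python3 - <<'E'
from h import *
def cen(n,i,g,r=4):
    im=cv2.imread(f"pics/{n}{i}.png").astype(float).sum(2)
    for _ in range(4):
        u0,v0=np.round(g).astype(int);P=im[v0-r:v0+r+1,u0-r:u0+r+1];w=np.clip(np.median(P)-8-P,0,None)
        yy,xx=np.mgrid[v0-r:v0+r+1,u0-r:u0+r+1];g=((w*xx).sum()/w.sum(),(w*yy).sum()/w.sum())
    return np.array(g)
for n,g0,g2 in(("scene",(216.4,200.3),(209,218.5)),("side",(283.8,204.5),(299.5,197))):
    c=cam(n)
    for i,g in((0,g0),(2,g2)):
        q=cen(n,i,g);print(n,i,q.round(2),onz(c,q,.058).round(4))
E
```

```text
scene 0 [216.64 200.02] [ 0.5478 -0.0916  0.058 ]
scene 2 [209.25 219.28] [ 0.6128 -0.0881  0.058 ]
side 0 [283.67 204.71] [ 0.5504 -0.0908  0.058 ]
side 2 [300.08 197.06] [ 0.6131 -0.0874  0.058 ]
```

jog_arm(commands=[[[0,0,0],[0,0,0]],[[0,0,0],[0,0,0]],[[0,0,0],[0,0,0]],[[0,0,-0.1],[0,0,0]],[[0,0,-0.2],[0,0,0]]], grip=0.5)

```text
clock: 4.2
eef_pos: [0.5491, -0.0707, 0.08]
tcp_rot: [0.1, 0.995, 0.0, -0.001]
force: [-0.1, -1.0, 0.5]
gripper_width: 0.0426
grasp_force: 0.0
```

jog_arm(commands=[[[0,0,-0.4],[0,0,0]],[[0,0,-0.5],[0,0,0]],[[0.4,0,-0.6],[0,0,0]],[[0.6,0,0],[0,0,0]],[[0.6,0,0],[0,0,0]]])

```text
clock: 4.7
eef_pos: [0.4719, -0.0551, 0.1572]
tcp_rot: [0.1, 0.995, -0.0, 0.002]
force: [-0.3, -0.1, 0.3]
gripper_width: 0.0429
grasp_force: 0.0
```

```bash
python3 - <<'E'
from h import *
togo((.55,.1,.2))
s=sense();c=cam("wrist",s);im,d=grab_frame("wrist");im=im[...,::-1].copy();cv2.imwrite("pics/w3.png",im)
p=proj(c,(.612,-.088,.063)).round().astype(int);print(p,proj(c,(.612,-.088,.058)),proj(c,(.612,-.088,.068)))
a=im[max(0,p[1]-35):p[1]+35,p[0]-40:p[0]+40];print(a.shape,max(0,p[1]-35),p[0]-40)
cv2.imwrite("pics/z5.png",cv2.resize(a,None,fx=8,fy=8,interpolation=cv2.INTER_CUBIC))
E
```

```text
t 4.7 eef [ 0.4719 -0.0551  0.1572] toolx [-0.98   0.2   -0.004] tooly [ 0.2   0.98 -0.  ] J [-0.27  0.26 -0.5   0.81  0.   -0.07] F [-0.3 -0.1  0.3] gw 0.04285816301331819 gf 0.0
units [-0.915  3.351 -0.854]
[252 323] [252.01405864 319.8894727 ] [251.89895277 327.00744508]
(70, 80, 3) 288 212
```

View pics/z5.png

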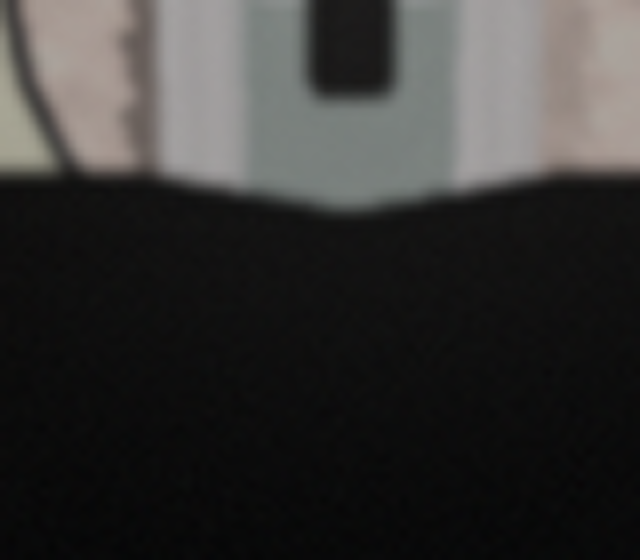

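Occluded by the gripper. I'll move on towards the flap and look sideways from above the stage.

jog_arm(commands=[[[0,0.5,-0.5],[0,0,0]],[[0,0.5,-0.5],[0,0,0]],[[-0.6,0.6,-0.5],[0,0,0]],[[-0.7,0.7,-0.36],[0,0,0]],[[-0.7,0.66,0],[0,0,0]]])

```text
clock: 5.25
eef_pos: [0.5998, 0.0699, 0.2519]
tcp_rot: [0.1, 0.995, 0.0, 0.003]
force: [1.1, -0.4, -0.6]
gripper_width: 0.0427
grasp_force: 0.0
```

jog_arm(commands=[[[0,0,0],[0,0,-0.007]]], grip=0.35)

```text
clock: 5.35
eef_pos: [0.6015, 0.0716, 0.2476]
tcp_rot: [0.076, 0.997, 0.001, 0.002]
force: [-0.1, -1.3, -0.4]
gripper_width: 0.0308
grasp_force: 0.0
```

```bash
python3 - <<'E'
from h import *
togo((.556,.288,.15))
s=sense();c=cam("wrist",s);im,d=grab_frame("wrist");im=im[...,::-1].copy();cv2.imwrite("pics/w4.png",im)
p=proj(c,(.612,-.088,.063)).round().astype(int);print(p,proj(c,(.612,-.088,.058)),proj(c,(.612,-.088,.068)))
b=[proj(c,(.4774,.2832,.045)),proj(c,(.6345,.291,.045))];print("bar",b)
u=max(0,p[0]-30);v=p[1]-22
a=im[v:v+44,u:u+60];print(a.shape,v,u)
A=cv2.resize(a,None,fx=8,fy=8,interpolation=cv2.INTER_CUBIC)
B=cv2.resize(im,(320,240));B=np.vstack([B,np.zeros((A.shape[0]-240,320,3),np.uint8)])
cv2.imwrite("pics/z6.png",np.hstack([A,B]))
E
```

```text
t 5.35 eef [0.6015 0.0716 0.2476] toolx [-0.988  0.152 -0.003] tooly [0.152 0.988 0.002] J [-0.    0.42 -0.01  1.14  0.    0.15] F [-0.1 -1.3 -0.4] gw 0.030760424879601754 gf 0.0
units [1.563 4.137 1.953]
[132 198] [133.97008517 197.25601129] [130.50743419 199.64389353]
bar [array([422.38494179,  35.54321539]), array([426.81474155, 168.27143903])]
(44, 60, 3) 176 102
```

View pics/z6.png

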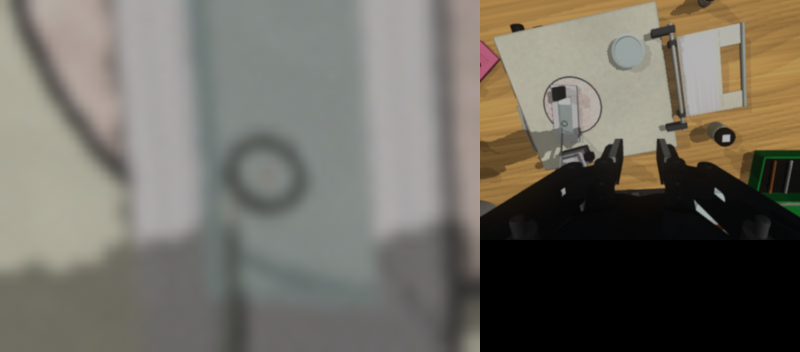

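Ring at tile (265,173), i.e. px (134.7,197.2). The needle comes up at tile x≈232 and fades out near row 190. The bar is visible at right, around (745,65) in the inset. I'll check the tip numerically and measure the bar too.

```bash
python3 - <<'E'
from h import *
im=cv2.imread("pics/w4.png");g=im.astype(int).sum(2)
print("cols",list(range(124,144)))
for v in range(190,210):print(v,g[v,124:144])
c=cam("wrist")
for n in((134.7,197.2),):print("ring",onz(c,n,.058))
# bar: bright grey thin column; print profile across
for v in(60,80,100,120,140):print(v,"bar row",g[v,405:440])
E
```

```text
cols [124, 125, 126, 127, 128, 129, 130, 131, 132, 133, 134, 135, 136, 137, 138, 139, 140, 141, 142, 143]
190 [491 464 416 367 364 392 402 401 400 399 401 399 400 401 396 397 397 397
 399 396]
191 [491 467 418 368 360 386 401 403 396 389 385 390 388 396 399 396 399 396
 398 397]
192 [493 470 424 370 359 382 395 387 372 354 342 345 361 380 391 399 399 399
 399 397]
193 [495 472 421 367 357 376 375 351 322 295 281 281 301 331 361 387 401 400
 402 398]
194 [495 475 426 371 352 366 344 300 278 293 301 291 284 284 314 366 398 399
 400 401]
195 [498 477 438 380 352 349 314 279 310 350 366 361 338 298 282 339 387 402
 399 399]
196 [496 483 446 392 355 331 285 282 350 386 392 387 380 348 301 305 366 399
 400 401]
197 [500 487 455 400 353 312 264 275 355 391 389 382 390 379 327 289 343 393
 400 401]
198 [501 488 454 398 351 317 266 265 335 381 386 385 390 384 328 280 331 381
 401 399]
199 [501 488 454 393 353 332 298 262 292 345 372 379 382 358 303 280 335 388
 399 401]
200 [500 488 452 394 355 354 339 284 257 282 316 336 331 310 275 300 361 391
 399 402]
201 [501 487 456 399 361 363 363 325 
[... 861 characters left out ...]
383 426 437
 410 367 347 334 334 335 335 340 339 338 335 336 334 333 330 329 327]
80 bar row [309 317 323 325 326 326 323 325 321 291 230 196 213 252 303 357 410 438
 431 390 342 321 317 319 316 317 320 328 344 355 353 350 351 351 352]
100 bar row [392 390 391 396 399 403 403 406 406 391 337 236 193 225 273 328 381 424
 432 408 377 365 364 366 362 364 370 381 394 404 404 401 399 400 399]
120 bar row [398 397 398 398 396 396 398 396 393 393 365 295 217 202 243 292 349 400
 424 419 392 362 348 343 343 344 344 345 354 371 378 375 376 373 375]
140 bar row [403 404 404 403 401 403 397 397 399 397 386 352 271 208 219 264 318 379
 416 424 399 362 351 349 348 348 349 353 365 385 393 396 392 396 396]
```

```bash
python3 - <<'E'
from h import *
np.set_printoptions(linewidth=200)
K,_,_=cam("wrist")
z=np.load("pics/wrist0.npz");d=z["d"];g=z["im"].astype(int).sum(2)
# start pose
s0=dict(eef_pos=np.array([.5494,.0001,.2305]),tcp_rot=np.array([.7071007,.7071123,-.00051,-.000705]))
c0=cam("wrist",s0)
def height(c,d):
    vv,uu=np.mgrid[:d.shape[0],:d.shape[1]];r=np.stack([uu,vv,np.ones_like(uu)],-1)@np.linalg.inv(c[0]).T
    return c[2]+(r@c[1].T)*d[...,None]
P=height(c0,d)
print("wrist0 height mm rows 240-254, cols 296-325")
for v in range(240,255):print(v,(P[v,298:324,2]*1e3).round().astype(int))
s=sense();c=cam("wrist",s);ims=[]
ds=[]
for i in range(4):
    im,dd=grab_frame("wrist");ims.append(im.astype(float));ds.append(dd)
A=np.mean(ims,0);np.savez("pics/w5.npz",A=A,d=ds[0]);P=height(c,np.median(ds,0))
print("now");
for v in range(192,212):print(v,(P[v,122:142,2]*1e3).round().astype(int))
print(s["eef_pos"],sense()["eef_pos"],proj(c,(.612,-.088,.058)),proj(c,(.612,-.088,.068)))
E
```

```text
wrist0 height mm rows 240-254, cols 296-325
240 [50 49 48 49 48 49 49 48 49 48 49 47 49 50 48 50 50 49 48 49 49 47 49 49 48 49]
241 [49 49 49 48 48 49 48 48 49 50 49 49 49 50 49 49 49 49 49 49 49 48 49 48 49 48]
242 [49 49 50 49 49 49 49 49 49 50 49 49 50 50 48 49 49 49 49 48 49 48 49 49 49 47]
243 [48 49 49 50 49 50 48 48 49 49 49 49 49 49 49 49 48 49 49 49 49 49 49 49 48 47]
244 [50 50 49 50 49 49 49 49 49 49 49 49 48 49 49 49 49 49 49 48 49 48 49 48 48 48]
245 [48 49 49 50 49 50 48 50 67 70 69 69 70 49 48 48 49 48 49 49 48 49 49 49 47 48]
246 [49 50 50 48 49 49 50 50 48 51 70 70 71 72 73 74 74 49 49 49 50 48 49 49 49 48]
247 [48 50 50 50 49 50 49 48 49 49 49 50 50 49 73 73 75 74 76 76 78 77 50 78 80 48]
248 [48 49 49 48 50 49 49 49 48 49 50 51 49 49 48 48 49 49 48 77 77 79 81 81 81 83]
249 [49 49 49 49 48 50 48 50 49 50 49 50 48 50 49 49 49 47 48 49 48 48 80 80 82 82]
250 [50 50 50 49 49 48 50 49 49 49 50 49 49 49 49 49 48 48 48 48 48 49 48 49 83 83]
251 [50 50 49 49 50 48 49 49 49 49 49 49 49 49 49 48 48 49 48 49 48 47 48 49 49 48]
252 [48 49 49 50 48 49 49 49 50 48 49 49 48 49 4
[... 953 characters left out ...]
 56 56 57 57 56 57 56 56 56 57 56 57 57 56 57]
204 [56 56 57 56 57 56 57 56 57 57 56 57 68 57 57 57 57 56 57 57]
205 [57 56 56 56 56 56 57 57 57 56 57 55 68 57 56 57 57 57 57 56]
206 [56 56 56 57 56 57 56 57 56 57 57 57 69 57 56 57 56 57 57 56]
207 [56 56 57 56 56 57 56 56 56 57 56 64 69 57 57 56 57 57 57 57]
208 [57 57 57 57 56 57 57 57 56 58 56 64 72 57 57 57 57 56 56 56]
209 [53 56 57 57 56 57 56 57 56 56 57 65 71 56 56 56 58 57 56 57]
210 [53 56 56 56 56 57 56 56 56 57 56 65 72 64 57 57 56 56 57 57]
211 [52 56 57 56 57 57 56 56 56 57 57 66 74 65 57 56 56 56 57 57]
[0.59894376 0.0703509  0.24723228] [0.59623024 0.06838667 0.24774285] [135.56736139 199.33829802] [132.14184594 201.76072449]
```

```bash
python3 - <<'E'
from h import *
np.set_printoptions(linewidth=200)
A=np.load("pics/w5.npz")["A"].sum(2)
u0,v0=120,190;g=A[v0:v0+28,u0:u0+32].astype(np.uint8)
G=A[188:214,124:150]
h=np.clip(330-G,0,None)
for v in range(190,208):print(v,A[v,126:146].astype(int))
s=sense();c=cam("wrist",s)
for uv in((134,203.5),(133.8,204)):
    t=onz(c,uv,.068);print("tip",t, "should-be ring px",proj(c,[t[0],t[1],.058]))
s0=dict(eef_pos=np.array([.5494,.0001,.2305]),tcp_rot=np.array([.7071007,.7071123,-.00051,-.000705]))
c0=cam("wrist",s0);t=onz(c0,(305.7,245),.068);r=onz(c0,(256.8,242.9),.058);print("start tip,ring,delta",t,r,t-r)
E
```

```text
190 [491 476 445 403 373 368 384 393 395 395 396 397 395 394 393 392 392 393 393 394]
191 [492 479 448 409 376 371 384 393 395 396 396 397 397 396 393 394 393 392 393 394]
192 [493 479 452 410 376 369 383 395 396 397 397 397 396 395 396 395 394 393 392 393]
193 [494 482 452 412 377 369 381 394 396 393 393 395 396 395 395 394 394 394 394 393]
194 [493 481 455 414 379 368 379 390 389 385 383 388 390 393 394 394 394 394 393 393]
195 [493 483 457 418 379 365 372 378 373 364 364 367 373 381 389 394 395 394 395 395]
196 [494 485 460 418 381 359 361 360 357 352 347 343 340 349 371 386 395 396 395 395]
197 [494 485 460 422 380 354 348 351 351 339 326 317 310 308 321 354 383 395 396 395]
198 [494 488 463 424 381 348 336 339 336 321 316 317 314 292 273 303 355 390 395 398]
199 [493 487 466 427 383 344 322 319 316 318 336 356 360 332 285 276 320 372 396 398]
200 [494 488 467 430 389 347 316 302 299 325 362 380 383 369 329 291 301 352 388 399]
201 [493 490 469 434 393 354 321 291 287 329 373 383 381 374 350 317 303 337 382 397]
202 [492 485 468 434 393 357 328 292 274 311 359 373 368 363 352 332 313 333 375 396]
203 [477 467 447 418 384 351 331 304 274 280 321 347 352 351 350 335 319 337 375 394]
204 [445 424 402 383 362 339 323 313 287 266 286 315 333 339 335 325 324 352 383 397]
205 [395 370 353 341 334 323 312 307 295 283 285 296 311 317 317 320 339 372 393 398]
206 [342 329 323 321 321 315 303 296 301 318 328 323 320 326 336 348 368 387 397 399]
207 [317 313 315 316 318 316 303 295 304 336 365 369 365 364 374 380 389 394 398 398]
tip [ 0.61079376 -0.08869634  0.068     ] should-be ring px [137.36601423 201.04438942]
tip [ 0.61139378 -0.08912552  0.068     ] should-be ring px [137.16986449 201.53176032]
start tip,ring,delta [ 0.61082346 -0.08724283  0.068     ] [ 0.55028719 -0.08949791  0.058     ] [0.06053627 0.00225508 0.01      ]
```

```bash
python3 - <<'E'
from h import *
np.set_printoptions(linewidth=200)
for k in range(3):
    s=sense();c=cam("wrist",s);im,d=grab_frame("wrist")
    G=im.astype(float).sum(2);p=proj(c,(.612,-.088,.063)).round().astype(int)
    vv,uu=np.mgrid[:384,:512];r=np.stack([uu,vv,np.ones_like(uu)],-1)@np.linalg.inv(c[0]).T
    H=(c[2]+(r@c[1].T)*d[...,None])[...,2]
    sub=H[p[1]-15:p[1]+25,p[0]-12:p[0]+12];m=(sub>np.median(sub)+.008)
    m[:5]=0;v,u=np.nonzero(m);i=v.argmin();tip=(u[v==v.min()].mean()+p[0]-12,v.min()+p[1]-15-.3)
    g=cv2.resize(im[p[1]-16:p[1]+16,p[0]-10:p[0]+26],None,fx=6,fy=6,interpolation=cv2.INTER_CUBIC);g=cv2.cvtColor(g,cv2.COLOR_RGB2GRAY)
    C=cv2.HoughCircles(g,cv2.HOUGH_GRADIENT,1,30,param1=60,param2=12,minRadius=20,maxRadius=36)
    cc=C[0][0];ring=((cc[0]+.5)/6-.5+p[0]-10,(cc[1]+.5)/6-.5+p[1]-16)
    t=onz(c,tip,.068);q=onz(c,ring,.058);print(s["eef_pos"].round(4),s["qvel"].round(3).max(),"tip",np.round(tip,1),"ring",np.round(ring,1),cc[2]/6,"delta mm",((t-q)*1e3).round(1))
E
```

```text
Traceback (most recent call last):
TypeError: 'NoneType' object is not subscriptable
```

```bash
cat >> h.py <<'E'
def offs(k=3):
  for _ in range(k):
    s=sense();c=cam("wrist",s);im,d=grab_frame("wrist")
    p=proj(c,(.612,-.088,.063)).round().astype(int);x0,y0=p[0]-12,p[1]-16
    vv,uu=np.mgrid[:384,:512];r=np.stack([uu,vv,np.ones_like(uu)],-1)@np.linalg.inv(c[0]).T
    H=(c[2]+(r@c[1].T)*d[...,None])[...,2][y0:y0+42,x0:x0+24]
    v,u=np.nonzero(H>np.median(H)+.009);tip=(u[v==v.min()].mean()+x0,v.min()+y0-.3)
    g=cv2.cvtColor(cv2.resize(im[y0:y0+32,x0:x0+36],None,fx=6,fy=6,interpolation=cv2.INTER_CUBIC),cv2.COLOR_RGB2GRAY)
    best=[]
    for th in(100,105,110,115):
        cs,h=cv2.findContours((g<th).astype(np.uint8),cv2.RETR_CCOMP,cv2.CHAIN_APPROX_NONE)
        for q,hh in zip(cs,h[0]):
            a=cv2.contourArea(q)
            if hh[3]>=0 and 400<a<2500:
                mo=cv2.moments(q);best.append((mo["m10"]/mo["m00"],mo["m01"]/mo["m00"]))
    if not best: print("no ring",tip);cv2.imwrite("pics/dbg.png",g);continue
    b=np.median(best,0);ring=((b[0]+.5)/6-.5+x0,(b[1]+.5)/6-.5+y0)
    t=onz(c,tip,.068);q=onz(c,ring,.058)
    print(s["eef_pos"].round(4),abs(s["qvel"]).max().round(3),"tip",np.round(tip,1),t.round(4),"ring",np.round(ring,1),len(best),"tip-ring mm",((t-q)*1e3).round(1))
E
python3 -c "
from h import *
offs()"
```

```text
[0.5962 0.0683 0.2479] 0.005 tip [147.  188.7] [ 0.5948 -0.0677  0.068 ] ring [139.1 201.8] 4 tip-ring mm [-17.5  19.2  10. ]
[0.5963 0.0682 0.2479] 0.002 tip [134.  188.7] [ 0.5924 -0.0837  0.068 ] ring [139.  201.7] 5 tip-ring mm [-19.9   3.5  10. ]
[0.5964 0.0682 0.2479] 0.003 tip [131.  186.7] [ 0.5895 -0.0866  0.068 ] ring [138.9 201.5] 5 tip-ring mm [-22.6   0.5  10. ]
```

```bash
python3 - <<'E'
from h import *
np.set_printoptions(linewidth=200)
s=sense();c=cam("wrist",s);D=[]
for i in range(3):D.append(grab_frame("wrist")[1])
vv,uu=np.mgrid[:384,:512];r=np.stack([uu,vv,np.ones_like(uu)],-1)@np.linalg.inv(c[0]).T
for d in (np.median(D,0),):
    H=(c[2]+(r@c[1].T)*d[...,None])[...,2]
    for v in range(196,214):print(v,(H[v,126:146]*1e3).round().astype(int))
for uv in((135,204),(135,205),(135,206)):
    t=onz(c,uv,.068);q=onz(c,(139.0,201.7),.058);print(uv,((t-q)*1e3).round(1))
E
```

```text
196 [57 57 56 57 56 56 56 57 56 56 56 56 56 56 57 57 57 57 56 56]
197 [57 57 57 56 57 57 56 57 57 58 57 56 56 57 56 57 56 57 57 56]
198 [57 57 56 56 56 57 57 56 57 57 58 56 56 57 57 57 56 57 56 56]
199 [56 57 56 56 56 58 56 57 57 57 56 57 56 57 57 57 57 57 56 57]
200 [57 57 57 56 56 56 57 56 56 58 56 56 57 57 57 56 57 57 56 56]
201 [57 57 57 56 56 57 56 57 56 56 57 56 57 56 57 57 56 57 58 56]
202 [56 57 57 57 57 57 56 56 57 56 56 57 56 56 57 57 57 57 57 58]
203 [56 57 57 57 57 56 57 56 57 57 57 56 57 56 57 56 56 58 57 56]
204 [58 56 57 56 57 56 58 57 68 67 58 56 57 57 57 57 57 57 56 56]
205 [56 57 57 56 56 57 57 57 69 69 57 57 57 56 57 57 57 56 57 56]
206 [56 57 56 57 57 57 57 57 69 69 56 57 57 57 58 57 57 56 56 57]
207 [56 57 57 57 57 56 57 58 70 71 56 57 56 57 57 56 57 56 56 56]
208 [57 57 57 57 57 56 57 57 72 71 57 57 56 56 57 57 57 57 57 56]
209 [57 56 56 57 57 57 57 56 72 72 56 57 57 57 56 56 56 57 57 57]
210 [56 57 56 56 56 56 56 57 57 73 57 57 57 56 58 57 56 56 57 57]
211 [57 56 57 57 56 57 56 56 56 74 57 56 56 56 56 57 58 56 56 56]
212 [57 56 57 56 57 57 57 57 57 74 56 56 57 56 56 56 56 57 57 56]
213 [56 57 57 56 57 57 57 57 57 76 57 56 57 56 57 57 56 57 57 57]
(135, 204) [-0.4 -0.8 10. ]
(135, 205) [ 0.9 -1.1 10. ]
(135, 206) [ 2.2 -1.5 10. ]
```

The ring is centred to within about 1.5 mm, as good as I can measure. Now I'll locate the bar and hinge from depth.

```bash
python3 - <<'E'
from h import *
for n in("wrist","scene"):
    c=cam(n)
    d=grab_frame("wrist")[1] if n=="wrist" else np.load("pics/scene0.npz")["d"]
    vv,uu=np.mgrid[:384,:512];r=np.stack([uu,vv,np.ones_like(uu)],-1)@np.linalg.inv(c[0]).T
    P=(c[2]+(r@c[1].T)*d[...,None]).reshape(-1,3)
    m=(P[:,0]>.515)&(P[:,0]<.595)&(P[:,1]>.265)&(P[:,1]<.315)&(P[:,2]>.03)&(P[:,2]<.06)
    B=P[m];k=np.polyfit(B[:,0]-.555,B[:,1],1);print(n,"bar",len(B),k,B[:,1].min(),B[:,1].max(),"z",np.percentile(B[:,2],[10,50,95]))
    m=(P[:,0]>.51)&(P[:,0]<.61)&(P[:,1]>.135)&(P[:,1]<.165)&(P[:,2]>.055)&(P[:,2]<.08)
    B=P[m];k=np.polyfit(B[:,0]-.555,B[:,1],1);print(n,"rod",len(B),k,"z",np.percentile(B[:,2],[10,50,95]))
    m=(P[:,1]>.27)&(P[:,1]<.3)&(P[:,2]>.036)&(P[:,2]<.055)&(P[:,0]>.44)&(P[:,0]<.66);print("bar x range",np.percentile(P[m][:,0],[1,99]))
togo((.556,.286,.15))
E
```

```text
wrist bar 630 [0.04393111 0.28253832] 0.2772496970871238 0.2895611926431147 z [0.0414129  0.04447583 0.04624498]
wrist rod 593 [0.04213047 0.14863653] z [0.06205076 0.06394316 0.06553493]
bar x range [0.47831037 0.63519391]
scene bar 99 [0.03587045 0.28341087] 0.2776257629385362 0.28938708792687495 z [0.04429499 0.04738765 0.04995455]
scene rod 97 [0.04070428 0.14874687] z [0.06363107 0.06623093 0.06916134]
bar x range [0.47734963 0.63550293]
t 6.0 eef [0.5968 0.0685 0.2476] toolx [-0.988  0.157 -0.   ] tooly [0.157 0.988 0.   ] J [-0.01  0.41 -0.02  1.14  0.    0.15] F [-0.1 -0.6 -0. ] gw 0.03006537794061461 gf 0.0
units [1.489 4.167 1.953]
```

jog_arm(commands=[[[0.297,0.82,0],[0,0,0]],[[0.297,0.82,0],[0,0,0]],[[0.297,0.82,0.3],[0,0,0]],[[0.297,0.82,0.6],[0,0,0]],[[0.297,0.82,0.6],[0,0,0]]])

```text
clock: 6.5
eef_pos: [0.5567, 0.2798, 0.1757]
tcp_rot: [0.079, 0.997, 0.0, 0.001]
force: [1.8, -0.1, -0.2]
gripper_width: 0.0302
grasp_force: 0.0
```

jog_arm(commands=[[[0,0,0.3],[0,0,-0.016]],[[0,0,0.3],[0,0,-0.016]],[[0,0,0],[0,0,0]],[[0,0,0],[0,0,0]],[[0,0,0],[0,0,0]]])

```text
clock: 7.0
eef_pos: [0.5574, 0.278, 0.1468]
tcp_rot: [-0.021, 1.0, 0.0, 0.001]
force: [0.4, 0.0, 0.2]
gripper_width: 0.0299
grasp_force: 0.0
```

```bash
python3 -c "
from h import *
togo((.556,.283,.023))
c=cam('wrist');d=grab_frame('wrist')[1]
vv,uu=np.mgrid[:384,:512];r=np.stack([uu,vv,np.ones_like(uu)],-1)@np.linalg.inv(c[0]).T
P=(c[2]+(r@c[1].T)*d[...,None]).reshape(-1,3)
m=(P[:,0]>.515)&(P[:,0]<.595)&(P[:,1]>.265)&(P[:,1]<.315)&(P[:,2]>.03)&(P[:,2]<.06)
B=P[m];k=np.polyfit(B[:,0]-.555,B[:,1],1);print(len(B),k,np.percentile(B[:,1],[2,50,98]),np.percentile(B[:,2],[10,50,95]))
m=(P[:,0]>.515)&(P[:,0]<.595)&(P[:,1]>.2)&(P[:,1]<.27)&(P[:,2]>.03)&(P[:,2]<.06);print('panel edge y',np.percentile(P[m][:,1],[95,99]))
"
```

```text
t 7.0 eef [0.5574 0.278  0.1468] toolx [-0.999 -0.042 -0.002] tooly [-0.042  0.999  0.001] J [ 0.34  0.52 -0.11  0.93  0.    0.3 ] F [0.4 0.  0.2] gw 0.029937654569407574 gf 0.0
units [0.027 0.099 2.477]
874 [0.04130465 0.28433262] [0.27882511 0.28424068 0.28963069] [0.04226525 0.04457053 0.04619689]
panel edge y [0.23945372 0.24140341]
```

jog_arm(commands=[[[0.02,0.12,0.4],[0,0,0]],[[0,0,0.5],[0,0,0]],[[0,0,0.5],[0,0,0]],[[0,0,0.5],[0,0,0]],[[0,0,0.3],[0,0,0]]])

```text
clock: 7.55
eef_pos: [0.5551, 0.2836, 0.0347]
tcp_rot: [-0.021, 1.0, -0.0, -0.0]
force: [0.2, -0.2, -0.1]
gripper_width: 0.0297
grasp_force: 0.0
```

```bash
python3 -c "
from h import *
togo((.556,.2843,.024))"
```

```text
t 7.55 eef [0.5551 0.2836 0.0347] toolx [-0.999 -0.043  0.001] tooly [-0.043  0.999 -0.   ] J [ 0.35  0.64 -0.22  0.71  0.    0.31] F [ 0.2 -0.2 -0.1] gw 0.029675758389041643 gf 0.0
units [-0.019  0.013  0.214]
```

jog_arm(commands=[[[0,0.01,0.2],[0,0,0]],[[0,0,0],[0,0,0]]])

```text
clock: 7.75
eef_pos: [0.5549, 0.2843, 0.025]
tcp_rot: [-0.022, 1.0, -0.0, -0.001]
force: [0.1, 0.7, 0.3]
gripper_width: 0.0297
grasp_force: 0.0
```

jog_arm(commands=[[[0,0,0],[0,0,0]],[[0,0,0],[0,0,0]],[[0,0,0],[0,0,0]],[[0,0,0],[0,0,0]],[[0,0,0],[0,0,0]]], grip=0)

```text
clock: 8.25
eef_pos: [0.5562, 0.285, 0.027]
tcp_rot: [-0.022, 1.0, 0.0, 0.001]
force: [-1.1, -1.0, 5.7]
gripper_width: 0.0078
grasp_force: 58.9
```

```bash
cat >> h.py <<'E'
def arc(a,cur,n=5,hy=135.,hz=-20.):
    # tool-frame units from angle cur to a, split in n rows (y outward, tool z down)
    f=lambda t:np.array([hy*np.cos(t)-hz*np.sin(t),hy*np.sin(t)+hz*np.cos(t)])
    A=np.array([f(t) for t in np.linspace(cur,a,n+1)]);D=np.diff(A,axis=0)/50
    print("cur",cur,"to",a,[[0,round(float(y),3),round(float(-z),3)] for y,z in D])
E
python3 -c "
from h import *
togo((.556,.2843,.024));print(sense()['moment'])
L=np.linspace(0,1.81,9)
for a,b in zip(L,L[1:]):arc(b,a)"
```

```text
t 8.25 eef [0.5562 0.285  0.027 ] toolx [-0.999 -0.044 -0.002] tooly [-0.044  0.999  0.001] J [ 0.36  0.65 -0.23  0.69  0.    0.31] F [-1.1 -1.   5.7] gw 0.007760428294785762 gf 58.912416100502014
units [ 0.006 -0.014  0.059]
[ 0.04448161  0.12112812 -0.05628459]
cur 0.0 to 0.22625 [[0, 0.015, -0.123], [0, 0.01, -0.123], [0, 0.004, -0.123], [0, -0.001, -0.123], [0, -0.007, -0.123]]
cur 0.22625 to 0.4525 [[0, -0.013, -0.123], [0, -0.018, -0.122], [0, -0.024, -0.121], [0, -0.029, -0.12], [0, -0.034, -0.119]]
cur 0.4525 to 0.67875 [[0, -0.04, -0.117], [0, -0.045, -0.115], [0, -0.05, -0.113], [0, -0.055, -0.11], [0, -0.06, -0.108]]
cur 0.67875 to 0.905 [[0, -0.065, -0.105], [0, -0.07, -0.102], [0, -0.074, -0.099], [0, -0.079, -0.095], [0, -0.083, -0.092]]
cur 0.905 to 1.13125 [[0, -0.087, -0.088], [0, -0.091, -0.084], [0, -0.094, -0.08], [0, -0.098, -0.075], [0, -0.101, -0.071]]
cur 1.13125 to 1.3575 [[0, -0.104, -0.066], [0, -0.107, -0.061], [0, -0.11, -0.056], [0, -0.112, -0.051], [0, -0.115, -0.046]]
cur 1.3575 to 1.58375 [[0, -0.117, -0.041], [0, -0.118, -0.036], [0, -0.12, -0.03], [0, -0.121, -0.025], [0, -0.122, -0.019]]
cur 1.58375 to 1.81 [[0, -0.123, -0.014], [0, -0.123, -0.008], [0, -0.123, -0.003], [0, -0.123, 0.003], [0, -0.123, 0.009]]
```

jog_arm(commands=[[[0,0.015,-0.123],[0,0,0]],[[0,0.01,-0.123],[0,0,0]],[[0,0.004,-0.123],[0,0,0]],[[0,-0.001,-0.123],[0,0,0]],[[0,-0.007,-0.123],[0,0,0]]])

```text
clock: 8.75
eef_pos: [0.5561, 0.2862, 0.0572]
tcp_rot: [-0.022, 1.0, 0.001, 0.001]
force: [4.9, 2.9, -3.3]
gripper_width: 0.0079
grasp_force: 58.4
```

jog_arm(commands=[[[0,-0.013,-0.123],[0,0,0]],[[0,-0.018,-0.122],[0,0,0]],[[0,-0.024,-0.121],[0,0,0]],[[0,-0.029,-0.12],[0,0,0]],[[0,-0.034,-0.119],[0,0,0]]])

```text
clock: 9.25
eef_pos: [0.5563, 0.2808, 0.0877]
tcp_rot: [-0.022, 1.0, 0.001, 0.001]
force: [4.8, 4.2, -2.6]
gripper_width: 0.0073
grasp_force: 58.4
```

```bash
cat >> h.py <<'E'
def ang():
    s=sense();g=s["eef_pos"]+[0,0,.019];e=np.array([-np.sin(.042),np.cos(.042)])
    h=np.array([.5553,.1487,.062]);y=(g[:2]-h[:2])@e;z=g[2]-.062
    r=np.hypot(y,z);a=np.arctan2(z,y)+np.arctan2(20,135);print("t",s["clock"],"y,z mm",(y*1e3).round(1),(z*1e3).round(1),"r(136.5)",(r*1e3).round(1),"angle",a.round(3),"F",s["force"].round(1),"gw",s["gripper_width"].__round__(4),"gf",s["grasp_force"].__round__(1))
E
python3 -c "
from h import *
ang()"
```

```text
t 9.25 y,z mm 132.0 44.7 r(136.5) 139.3 angle 0.474 F [ 4.8  4.2 -2.6] gw 0.0073 gf 58.4
```

jog_arm(commands=[[[0,-0.04,-0.117],[0,0,0]],[[0,-0.045,-0.115],[0,0,0]],[[0,-0.05,-0.113],[0,0,0]],[[0,-0.055,-0.11],[0,0,0]],[[0,-0.06,-0.108],[0,0,0]]])

```text
clock: 9.75
eef_pos: [0.5568, 0.2692, 0.1162]
tcp_rot: [-0.022, 1.0, 0.002, 0.001]
force: [3.6, 6.8, -1.5]
gripper_width: 0.0076
grasp_force: 58.4
```

jog_arm(commands=[[[0,-0.065,-0.105],[0,0,0]],[[0,-0.07,-0.102],[0,0,0]],[[0,-0.074,-0.099],[0,0,0]],[[0,-0.079,-0.095],[0,0,0]],[[0,-0.083,-0.092],[0,0,0]]])

```text
clock: 10.25
eef_pos: [0.5576, 0.252, 0.1416]
tcp_rot: [-0.023, 1.0, 0.004, 0.001]
force: [1.2, 9.3, 4.7]
gripper_width: 0.008
grasp_force: 58.6
```

```bash
python3 -c "
from h import *
ang()"
```

```text
t 10.25 y,z mm 103.1 98.6 r(136.5) 142.6 angle 0.91 F [1.2 9.3 4.7] gw 0.008 gf 58.6
```

jog_arm(commands=[[[0,-0.075,-0.095],[0,0,0]],[[0,-0.08,-0.09],[0,0,0]],[[0,-0.085,-0.085],[0,0,0]],[[0,-0.09,-0.08],[0,0,0]],[[0,-0.1,-0.071],[0,0,0]]])

```text
clock: 10.75
eef_pos: [0.5585, 0.2296, 0.1626]
tcp_rot: [-0.023, 1.0, 0.003, 0.001]
force: [2.0, 7.8, 3.8]
gripper_width: 0.0075
grasp_force: 58.6
```

```bash
sed -i 's/\[0,0,.019\]/[0,0,.015]/' h.py; python3 -c "
from h import *
ang()"
```

```text
t 10.75 y,z mm 80.7 115.6 r(136.5) 141.0 angle 1.108 F [2.  7.8 3.8] gw 0.0075 gf 58.6
```

jog_arm(commands=[[[0,-0.1,-0.068],[0,0,0]],[[0,-0.103,-0.063],[0,0,0]],[[0,-0.107,-0.058],[0,0,0]],[[0,-0.11,-0.053],[0,0,0]],[[0,-0.113,-0.048],[0,0,0]]])

```text
clock: 11.25
eef_pos: [0.5596, 0.2038, 0.178]
tcp_rot: [-0.023, 1.0, 0.004, 0.002]
force: [-1.6, 10.1, 18.0]
gripper_width: 0.0077
grasp_force: 59.7
```

jog_arm(commands=[[[0,-0.117,-0.041],[0,0,0]],[[0,-0.118,-0.036],[0,0,0]],[[0,-0.12,-0.03],[0,0,0]],[[0,-0.121,-0.025],[0,0,0]],[[0,-0.122,-0.019],[0,0,0]]])

```text
clock: 11.75
eef_pos: [0.5609, 0.1727, 0.1863]
tcp_rot: [-0.023, 1.0, 0.002, 0.002]
force: [-2.0, 4.3, 15.5]
gripper_width: 0.0076
grasp_force: 62.5
```

jog_arm(commands=[[[0,0,0],[0,0,0]],[[0,0,0],[0,0,0]],[[0,0,0],[0,0,0]]])

```text
clock: 12.05
eef_pos: [0.5609, 0.1722, 0.1864]
tcp_rot: [-0.022, 1.0, 0.002, 0.002]
force: [-2.3, 4.3, 16.3]
gripper_width: 0.0072
grasp_force: 62.6
```

```bash
python3 - <<'E'
from h import *
ang()
# flap angle from panel plane in camera depth
for n in("scene","side","wrist"):
    c=cam(n);im,d=grab_frame(n);cv2.imwrite(f"pics/{n}9.png",im[...,::-1])
    vv,uu=np.mgrid[:384,:512];r=np.stack([uu,vv,np.ones_like(uu)],-1)@np.linalg.inv(c[0]).T
    P=(c[2]+(r@c[1].T)*d[...,None]).reshape(-1,3);q=(P-[.5553,.1487,.062])@R.from_euler("z",.042).as_matrix()
    m=(abs(q[:,0]-.005)<.075)&(abs(q[:,1])<.05)&(q[:,2]>.03)&(q[:,2]<.085);Q=q[m]
    if len(Q)>30:
        med=np.polyfit(Q[:,2],Q[:,1],1)
        for _ in range(5):
            e=Q[:,1]-np.polyval(med,Q[:,2]);k=abs(e)<max(.004,np.median(abs(e))*2);med=np.polyfit(Q[k,2],Q[k,1],1)
        print(n,len(Q),k.sum(),"angle",np.pi/2-np.arctan(med[0]),"y0",med[1],e[k].std())
E
```

```text
t 12.05 y,z mm 23.3 139.4 r(136.5) 141.3 angle 1.552 F [-2.3  4.3 16.3] gw 0.0072 gf 62.6
side 559 548 angle 1.5545174045616361 y0 0.01978359786220914 0.0015954283632387584
```

The side-camera plane fit gives a flap angle of 1.554, which agrees with the kinematics. I'll go on gently, easing the vertical force.

jog_arm(commands=[[[0,-0.12,-0.02],[0,0,0]],[[0,-0.12,-0.02],[0,0,0]],[[0,-0.12,-0.02],[0,0,0]],[[0,-0.12,-0.02],[0,0,0]],[[0,-0.12,-0.01],[0,0,0]]])

```text
clock: 12.7
eef_pos: [0.562, 0.1406, 0.1879]
tcp_rot: [-0.022, 1.0, 0.0, 0.001]
force: [4.4, 1.5, -0.4]
gripper_width: 0.0075
grasp_force: 60.9
```

jog_arm(commands=[[[0,0,0],[0,0,0]],[[0,0,0],[0,0,0]],[[0,0,0],[0,0,0]]])

```text
clock: 13.0
eef_pos: [0.5621, 0.1404, 0.1878]
tcp_rot: [-0.022, 1.0, -0.0, 0.001]
force: [2.3, 1.3, 7.2]
gripper_width: 0.0074
grasp_force: 61.6
```

```bash
cat >> h.py <<'E'
def plane():
  for n in("side","wrist","scene"):
    c=cam(n);im,d=grab_frame(n);cv2.imwrite(f"pics/{n}10.png",im[...,::-1])
    vv,uu=np.mgrid[:384,:512];r=np.stack([uu,vv,np.ones_like(uu)],-1)@np.linalg.inv(c[0]).T
    P=(c[2]+(r@c[1].T)*d[...,None]).reshape(-1,3);q=(P-[.5553,.1487,.062])@R.from_euler("z",.042).as_matrix()
    m=(abs(q[:,0]-.005)<.075)&(abs(q[:,1])<.05)&(q[:,2]>.025)&(q[:,2]<.085);Q=q[m]
    if len(Q)<30: print(n,len(Q));continue
    for init in(np.array([-.25,.02]),):
        med=init
        for _ in range(8):
            e=Q[:,1]-np.polyval(med,Q[:,2]);k=abs(e)<.008;med=np.polyfit(Q[k,2],Q[k,1],1)
    a=np.pi/2-np.arctan(med[0]);print(n,len(Q),k.sum(),"angle",a.round(4),"offset mm",(med[1]*np.sin(a)*1e3).round(1),e[k].std().round(4))
E
python3 -c "
from h import *
ang();plane()"
```

```text
t 13.0 y,z mm -8.6 140.8 r(136.5) 141.1 angle 1.779 F [2.3 1.3 7.2] gw 0.0074 gf 61.6
side 521 521 angle 1.7897 offset mm 19.8 0.0014
wrist 1277 1277 angle 1.7963 offset mm 22.8 0.0004
scene 290 290 angle 1.7987 offset mm 22.8 0.0007
```

jog_arm(commands=[[[0,-0.03,0],[0,0,0]],[[0,-0.02,0],[0,0,0]],[[0,0,0],[0,0,0]],[[0,0,0],[0,0,0]],[[0,0,0],[0,0,0]]])

```text
clock: 13.65
eef_pos: [0.5621, 0.1383, 0.1877]
tcp_rot: [-0.022, 1.0, 0.0, 0.001]
force: [2.0, 1.3, 5.7]
gripper_width: 0.0073
grasp_force: 61.5
```

```bash
python3 -c "
from h import *
ang();plane();ang()
w,s,d=[cv2.imread(f'pics/{n}10.png') for n in('wrist','scene','side')]
k=lambda a:cv2.resize(a,(400,300),interpolation=cv2.INTER_CUBIC)
cv2.imwrite('pics/z9.png',np.vstack([np.hstack([k(w),k(s)]),np.hstack([k(d),k(d[110:260,180:380])])]))"
```

```text
t 13.65 y,z mm -10.7 140.7 r(136.5) 141.1 angle 1.794 F [2.  1.3 5.7] gw 0.0073 gf 61.5
side 508 508 angle 1.814 offset mm 20.4 0.0015
wrist 1385 1385 angle 1.8126 offset mm 22.8 0.0004
scene 295 295 angle 1.8112 offset mm 22.6 0.0007
t 13.8 y,z mm -10.7 140.7 r(136.5) 141.1 angle 1.794 F [2.  1.8 6.5] gw 0.0072 gf 61.5
```

View pics/z9.png

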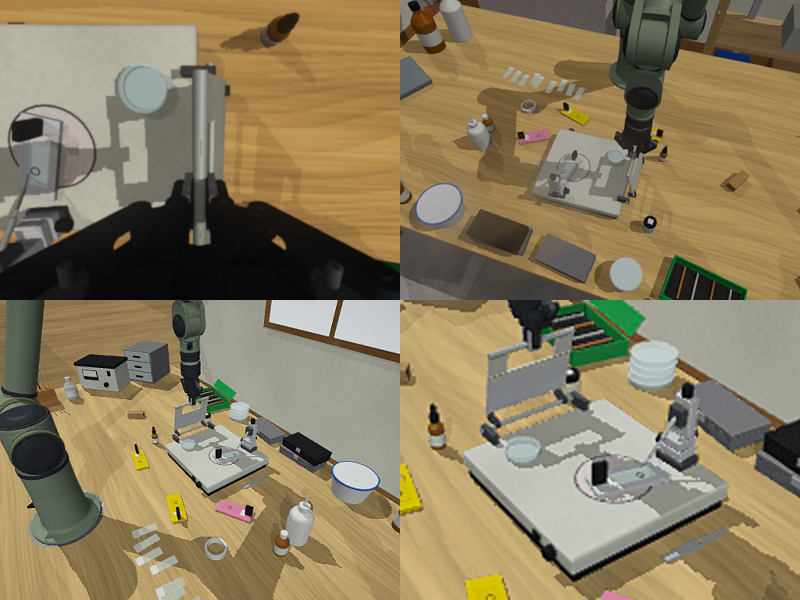

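The flap stands just past upright with the bar pinched (side zoom, 530,370). Three cameras give an angle of about 1.812. The carrier is under the needle, and the bystanders haven't moved. Handing in.

```bash
python3 -c "
from bench import *
print(sign_off())"
```

```text
the job is handed in; nothing more can be done
None
```

The job is handed in, though the result isn't known yet: the ring is within about 2 mm of centre under the needle tip, the carrier is released, and the flap is held at about 1.81 rad with its bar still pinched, at 13.8 s on the clock.

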